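# Gang-file the scraper blades in the filing block

## Task

Move every scraper blade from the wooden rack into a slot of the metal filing block, tang fully home and working edge up. Then dress all the edges together with three full forward strokes of the hand file, laid flat along the row with its round knob leading: each stroke runs from the file's middle over the slot at the block's square end to its middle over the slot at the rounded end, rubbing lightly all the way, and the file is lifted clear for each return, never dragged back. Finally lay the file teeth-down wholly on the rubber mat, lengthwise along it, stand all the blades back in slots of the rack, tang down and fully home, and leave the other things on the bench alone.

Things in the scene. Friction and masses are not known exactly. Their poses are not given: they have to be found in the camera images.
- blade1: steel scraper blade, 8 mm thick (x), 72 mm high (z), 200 g; two or three are present. Body 64 mm wide (y), z = 28 to 72 mm, straight working edge on top at z = 72; below it a tang 40 mm wide, its last 8 mm 4 mm thick and 34 wide. Origin at the centre of the tang's foot. Starts tang-down in the rack, shoulders (z = 28) on its top. Grip across the thickness, above the shoulders. Same either way round.
- blade2: steel scraper blade, 8 mm thick (x), 72 mm high (z), 200 g; two or three are present. Body 64 mm wide (y), z = 28 to 72 mm, straight working edge on top at z = 72; below it a tang 40 mm wide, its last 8 mm 4 mm thick and 34 wide. Origin at the centre of the tang's foot. Starts tang-down in the rack, shoulders (z = 28) on its top. Grip across the thickness, above the shoulders. Same either way round.
- blade3: steel scraper blade, 8 mm thick (x), 72 mm high (z), 200 g; two or three are present. Body 64 mm wide (y), z = 28 to 72 mm, straight working edge on top at z = 72; below it a tang 40 mm wide, its last 8 mm 4 mm thick and 34 wide. Origin at the centre of the tang's foot. Starts tang-down in the rack, shoulders (z = 28) on its top. Grip across the thickness, above the shoulders. Same either way round.
- rack: fixed plywood storage rack, 150 x 80 mm on a 170 x 100 x 10 mm foot, top 50 mm above the bench; three slots 14 mm wide and 46 mm long at x = -50, 0 and +50 mm, each running along its y. Origin under its centre, on the bench.
- jig: fixed steel base plate 185 x 110 x 10 mm of the aluminium filing block, which is 150 mm (x) by 80 mm (y), top 50 mm above the bench. x runs along its row of slots from the block's square end (-x) to its rounded end (+x, with a low half-round nose sticking out 23 mm): +x is the forward filing direction. Origin on the bench, under the block's middle slot.
- block_top (a point): centre of the filing block's top face, axes as the jig's. Slots at x = -50, 0 and +50 mm, each 11 mm wide (x), 46 mm long (y), 39 mm deep, closed all round: 1.5 mm of play each side of a blade. A blade fully home rests its shoulders on the top face: its origin 28 mm below this point's level, its edge 44 mm above.
- block (a joint): how far the filing block has shifted on its rubber cushions along its x, in m; 0 at rest, up to 0.006 either way, about 2 N per mm. Rubbing forward shifts it to plus, dragging back to minus.
- file: flat hand file in a holder, about 350 g, starts teeth down on the bench. Sole 240 mm (x) by 40 mm (y), 5 mm thick; origin at the centre of its underside. Spine 200 x 26 mm up to z = 19 mm, then a wooden grip bar 90 mm long (x), 24 mm wide (y), z = 19 to 65 mm, centred over the origin. A round knob 24 mm across, z = 19 to 41 mm, at x = +85 mm marks the front; +x is forward.
- file_nose (a point): front end of the file's sole, at its underside, 120 mm ahead (+x) of the file's origin.
- mat: fixed black rubber mat lying on the bench, 280 mm (x) by 140 mm (y), 3 mm thick. Origin at the centre of its underside. The file's place at the end.
- tape: bystander: roll of tape 90 mm across, 48 mm high, lying flat; origin at the centre of its underside.
- jar: bystander: closed jar 70 mm across, 100 mm high; origin at the centre of its underside.
- screwdriver: bystander: screwdriver lying on the bench.
Mind the look-alikes: they are no part of the job. Of the things like the jig, leave any that is blue; of the rest the larger one is meant.

How it is judged:
On the way, in this order (a step that is already met when the one before it is completed fails the run):
1. every blade present is seated in a slot of the filing block, working edge up (z of each of blade1, blade2, blade3 in the frame of block_top below -0.024 m and y of blade1 in the frame of block_top between -0.01 and 0.01 m and x of blade1 in the frame of block_top between -0.06 and 0.06 m and angle between each of blade1, blade2, blade3's own z axis and vertical below 0.2 rad and y of blade2 in the frame of block_top between -0.01 and 0.01 m and x of blade2 in the frame of block_top between -0.06 and 0.06 m and y of blade3 in the frame of block_top between -0.01 and 0.01 m and x of blade3 in the frame of block_top between -0.06 and 0.06 m), for 0.2 s.
2. first stroke begun: file flat on the blade edges, round knob leading, its middle back over the slot at the block's square end ((contact force between file and blade1 above 0.3 N or contact force between file and blade2 above 0.3 N or contact force between file and blade3 above 0.3 N) and z of file in the frame of block_top between 0.038 and 0.049 m and y of file in the frame of block_top between -0.02 and 0.02 m and angle between the x axis of file and the x axis of block_top, either way round below 0.2 rad and angle between file's own z axis and vertical below 0.12 rad and x of file in the frame of block_top below -0.038 m and x of file_nose in the frame of block_top above 0.02 m), for 0.04 s.
3. first stroke made: file still flat on the edges and rubbing forward, its middle now over the slot at the rounded end ((contact force between file and blade1 above 0.3 N or contact force between file and blade2 above 0.3 N or contact force between file and blade3 above 0.3 N) and z of file in the frame of block_top between 0.038 and 0.049 m and y of file in the frame of block_top between -0.02 and 0.02 m and angle between the x axis of file and the x axis of block_top, either way round below 0.2 rad and angle between file's own z axis and vertical below 0.12 rad and x of file in the frame of block_top above 0.038 m and value of joint block above 0.0004 m), for 0.04 s.
4. file brought back over the square-end slot, lifted clear of the blades (after stroke 1) (x of file in the frame of block_top below -0.03 m and z of file in the frame of block_top above 0.049 m and not (contact force between file and blade1 above 0.1 N or contact force between file and blade2 above 0.1 N or contact force between file and blade3 above 0.1 N)), for 0.04 s.
5. second stroke begun: file flat on the blade edges, round knob leading, its middle back over the slot at the block's square end (all of step 2), for 0.04 s.
6. second stroke made: file still flat on the edges and rubbing forward, its middle now over the slot at the rounded end (all of step 3), for 0.04 s.
7. file brought back over the square-end slot, lifted clear of the blades (after stroke 2) (all of step 4), for 0.04 s.
8. third stroke begun: file flat on the blade edges, round knob leading, its middle back over the slot at the block's square end (all of step 5), for 0.04 s.
9. third stroke made: file still flat on the edges and rubbing forward, its middle now over the slot at the rounded end (all of step 6), for 0.04 s.
At the end, for the whole second after the job is handed in: Each blade present stands in a rack slot, tang within 4 mm of home, within 10 mm of mid-slot, within 0.2 rad of upright; the file lies at rest teeth down wholly on the mat (centre within 60 mm along and 60 mm across of the mat's centre), lengthwise within 0.35 rad (z of blade1 in the frame of rack between 0.018 and 0.026 m and y of blade1 in the frame of rack between -0.01 and 0.01 m and x of blade1 in the frame of rack between -0.06 and 0.06 m and angle between each of blade1, blade2, blade3's own z axis and vertical below 0.2 rad and z of blade2 in the frame of rack between 0.018 and 0.026 m and y of blade2 in the frame of rack between -0.01 and 0.01 m and x of blade2 in the frame of rack between -0.06 and 0.06 m and z of blade3 in the frame of rack between 0.018 and 0.026 m and y of blade3 in the frame of rack between -0.01 and 0.01 m and x of blade3 in the frame of rack between -0.06 and 0.06 m and z of file in the frame of mat between -0.001 and 0.007 m and x of file in the frame of mat between -0.06 and 0.06 m and y of file in the frame of mat between -0.06 and 0.06 m and angle between file's own z axis and vertical below 0.1 rad and angle between the x axis of file and the x axis of mat, either way round below 0.35 rad and linear speed of each of file, blade1, blade2, blade3 below 0.02 m/s); the robot touches nothing.
It fails at once if the file is dragged back over the blade edges (block shifted 1.5 mm or more to minus while the file presses on a blade) ((contact force between file and blade1 above 0.5 N or contact force between file and blade2 above 0.5 N or contact force between file and blade3 above 0.5 N) and value of joint block below -0.0015 m).
It fails at once if the tape is disturbed (distance of tape from where it was at the start of the episode above 0.03 m).
It fails at once if the jar is disturbed (distance of jar from where it was at the start of the episode above 0.03 m).
It fails at once if the screwdriver is disturbed (distance of screwdriver from where it was at the start of the episode above 0.03 m).
Of blade1, blade2, blade3 only 2 to 3 are there at a start; the rules pass over those that are not, and their reading is None.
At some moment in a run one of file may be knocked a few centimetres aside while the robot is not near it.
It also fails if it takes over 210 s, if anything falls off the work surface, if the arm or the gripper's body presses on something with over 40 N, if the wrist force passes 120 N, or if a joint passes its speed limit or range.

## Robot

A 6-joint arm with a two-finger parallel gripper is mounted at the origin on the work surface. World frame = base frame: x ahead of the robot, y to its left, z up, the work surface at z = 0. Lengths are in m, angles in rad, forces in N, time in s.
With the tool pointing down it reaches from about 0.4 to 0.825 m from the base axis. Payload 7 kg.
Tool frame: the origin (TCP) lies midway between the tips of the shut fingers; the grasp point (between the pads) lies 19 mm behind it; z points along the fingers, y is the line along which they close (so a half turn about z gives the same grasp; the last joint's range is limited). The gripper opens to 88 mm and grips with 3 to 60 N. Pads are 19 mm wide; open, the fingers measure 130 mm over their backs; the gripper's body (78 mm by 193 mm) begins 47 mm behind the grasp point.
Start: joints at [1.411, 0.359, 0.012, 0, -1.224, -0.288], TCP at [0.292, 0.608, 0.227] pointing down, gripper open.
Joint ranges: [-3.07, 3.07], [-1.43, 2.12], [-1.02, 1.25], [-3.03, 1.67], [-3.05, -0], [-3.03, 3.03]. Speed limits (rad/s): [2.39, 2.39, 3.01, 3.14, 3.14, 3.14].

## Interface

Orientations are given as a unit quaternion [w, x, y, z].
In Python, from station import move_to, servo_line, move_joints, command_gripper, hold, ik, get_state, read_camera, MotionError, job_done gives the robot as it stands. Calls block until the motion is done:
- move_to(position, orientation): joint-space move of the TCP to a pose.
- servo_line(position, rot=None, vel=0.15): straight line of the TCP; rot=None keeps the orientation; vel is the mean speed in m/s.
- move_joints(angles): joint-space move.
- command_gripper(opening, grip_force=None): finger opening in m; grip_force is the grip in N (None keeps the last); returns when the fingers have stopped.
- hold(seconds).
- ik(position, orientation): joint angles nearest the present ones, or None.
- get_state(): the state.
- read_camera(name): name is "scene" or "top" or "wrist"; returns a dict with "image" (400x640x3 uint8, red, green, blue), "K" (3x3 intrinsics, pixels), "xyz" and "rotation" of the camera in the world. Camera axes: x right, y down, z forward; pixel columns grow to the right and rows downward; lengths in m; the calibration is good to about 2 mm. A picture is of the moment at which its call begins. There is no depth.
A pose or a line that the arm cannot do raises MotionError and nothing moves.
- job_done(): hands the job in; it is judged then, once.
The state is a dict: "clock": time; "joints": joint angles; "dq": joint speeds; "tau": joint torques, N m; "tcp_pos": TCP position; "ee_rot": TCP orientation; "force": force on the tool from outside, world axes, zero at the start; "wrist_torque": the same for the moment, N m; "width": finger opening in m; "grasp_force": force on a finger pad.
Only numpy, scipy, OpenCV 4.12 (cv2) and the standard library are available. Lean on these libraries where they do the work, as an engineer would, in place of code of your own. Each camera call takes 0.05 s, during which the arm holds its last target. There are 200 camera calls.

## Working session

There is one attempt and no reset: what is moved stays moved. The work goes in short steps, each a Python script; the robot and the scene stay as the last script left them, time stands still between calls to the robot, and variables do not carry over. Pictures are saved under pics/ and viewed, at most 14 in all, crops included, and the job is handed in when it is done.

```bash
ls; mkdir -p pics
cat > h.py <<'E'
import numpy as np, cv2
from station import *
def snap(name, fn=None):
    c=read_camera(name); 
    if fn: cv2.imwrite('pics/'+fn, cv2.cvtColor(np.asarray(c['image'],np.uint8),cv2.COLOR_RGB2BGR))
    return c
def ray(c,uv,z):
    K=np.array(c['K']);R=np.array(c['rotation'],float)
    if R.shape!=(3,3):
        from scipy.spatial.transform import Rotation as Ro
        R=Ro.from_quat([R[1],R[2],R[3],R[0]]).as_matrix()
    d=R@np.linalg.inv(K)@np.array([uv[0],uv[1],1.]);o=np.array(c['xyz'])
    return o+d*(z-o[2])/d[2]
def proj(c,p):
    K=np.array(c['K']);R=np.array(c['rotation'],float)
    if R.shape!=(3,3):
        from scipy.spatial.transform import Rotation as Ro
        R=Ro.from_quat([R[1],R[2],R[3],R[0]]).as_matrix()
    q=K@(R.T@(np.array(p)-np.array(c['xyz'])));return q[:2]/q[2]
def down(yaw):
    # tool z down, tool y axis (closing line) at world angle yaw
    from scipy.spatial.transform import Rotation as Ro
    y=np.array([np.cos(yaw),np.sin(yaw),0]);z=np.array([0,0,-1.]);x=np.cross(y,z)
    q=Ro.from_matrix(np.c_[x,y,z]).as_quat();return [q[3],q[0],q[1],q[2]]
E
python3 - <<'E'
from h import *
for n in('top','scene'):
    c=snap(n,n+'0.png');print(n,c['K'],c['xyz'],c['rotation'])
s=get_state();print({k:s[k] for k in('clock','tcp_pos','ee_rot','width','force')})
E
```

```text
pics
top [[469.44009785   0.         313.89693084]
 [  0.         469.44009785 198.09497108]
 [  0.           0.           1.        ]] [0.51742296 0.11881697 1.36509648] [-0.01449772  0.71645211 -0.69709824  0.02324312]
scene [[476.66267434   0.         314.07025411]
 [  0.         476.66267434 205.2248981 ]
 [  0.           0.           1.        ]] [ 1.13054055 -0.64264539  1.09248783] [-0.33746046  0.88851134  0.29059664 -0.11055149]
{'clock': 0.1, 'tcp_pos': array([0.29212955, 0.60803562, 0.22571377]), 'ee_rot': array([ 7.52613853e-04,  9.75022258e-01, -2.22105882e-01, -8.46707765e-05]), 'width': 0.08736048357073467, 'force': array([ 0.21341684, -0.12398555,  0.32271244])}
```

View pics/top0.png

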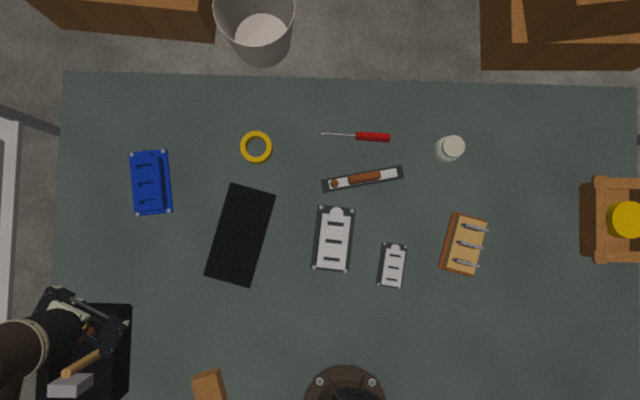

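View pics/scene0.png

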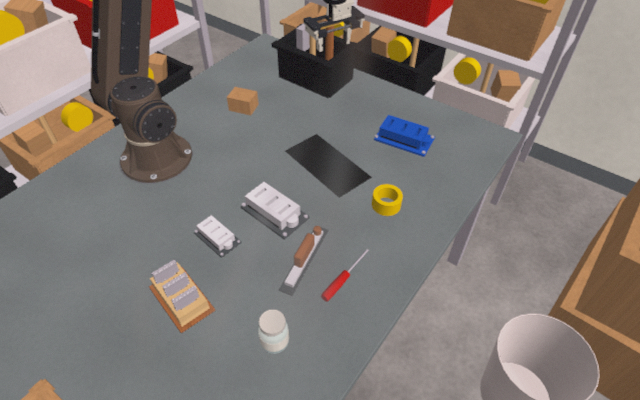

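The top view shows the rack with three blades at (463,245), the file at (362,178) with its knob to the left at (334,183), and the mat at (240,235). The tape is at (256,147), the jar at (451,148) and the screwdriver at (356,136).

There are three things like the jig: blue (150,182), large grey (333,239) and small grey (392,266). The large grey one fits, since it isn't blue and is the larger of the other two. Its rounded end is at the top of the image, (335,211). I'll confirm it in one crop and measure.

Run:
```python
from h import *
c=snap('top');im=np.asarray(c['image'],np.uint8)
crop=cv2.resize(im[125:295,305:500],None,fx=3.5,fy=3.5,interpolation=cv2.INTER_CUBIC)
cv2.imwrite('pics/crop1.png',cv2.cvtColor(crop,cv2.COLOR_RGB2BGR))
g=im.astype(int);mx=g.max(2);mn=g.min(2)
def rep(name,mask,box,z,amin=15):
    u0,v0,u1,v1=box;m=np.zeros(mask.shape,np.uint8);m[v0:v1,u0:u1]=mask[v0:v1,u0:u1]*255
    cs,_=cv2.findContours(m,cv2.RETR_CCOMP,cv2.CHAIN_APPROX_NONE)
    for k in cs:
        if len(k)<5: continue
        r=cv2.minAreaRect(k)
        if r[1][0]*r[1][1]<amin: continue
        b=cv2.boxPoints(r);P=np.array([ray(c,p,z)[:2] for p in b])
        e=[P[1]-P[0],P[2]-P[1]];L=[np.linalg.norm(x) for x in e];l=e[int(np.argmax(L))]
        print(name,np.round(r[0],1),'xy',P.mean(0).round(4),'size',np.round(sorted(L),3),'ang',round(np.degrees(np.arctan2(l[1],l[0]))%180,1))
rep('jig light',(mn>130),(305,195,362,280),.05)
rep('jig slots',(mx<95),(318,220,350,268),.05)
rep('mat',(mx<45),(195,175,285,295),.003,500)
rep('file sole',(mn>120),(315,160,410,195),.012)
rep('file grip',(g[...,0]-g[...,2]>40),(315,160,410,195),.05)
rep('rack',(g[...,0]-g[...,2]>60),(430,205,500,285),.05,100)
rep('blades',(g[...,0]-g[...,2]<30)&(mx>115),(440,215,495,275),.094)
```

```text
jig light [333.4 237.8] xy [0.4787 0.046 ] size [0.079 0.172] ang 175.3
jig light [331.  258.6] xy [0.4203 0.0511] size [0.017 0.051] ang 85.2
jig light [333. 241.] xy [0.4694 0.0469] size [0.017 0.051] ang 83.4
jig light [335.  223.3] xy [0.5188 0.0426] size [0.019 0.051] ang 85.2
jig slots [331.4 258.7] xy [0.4202 0.0501] size [0.006 0.042] ang 85.2
jig slots [333. 241.] xy [0.4694 0.0469] size [0.008 0.04 ] ang 85.2
jig slots [347.5 249.5] xy [0.4469 0.0058] size [0.008 0.097] ang 1.3
jig slots [335.4 223.3] xy [0.5189 0.0414] size [0.008 0.043] ang 85.2
jig slots [319. 232.] xy [0.4935 0.0867] size [0.006 0.067] ang 1.5
mat [239.4 234.7] xy [0.4793 0.3151] size [0.14  0.278] ang 166.2
file sole [342.5 181.8] xy [0.6396 0.0217] size [0.024 0.03 ] ang 101.1
file sole [387.6 173.5] xy [ 0.6674 -0.1087] size [0.024 0.05 ] ang 103.0
file grip [334.  182.5] xy [0.6334 0.0482] size [0.018 0.018] ang 136.6
file grip [364.1 176.3] xy [ 0.6533 -0.0362] size [0.022 0.089] ang 102.0
rack [462.4 243.9] xy [ 0.4713 -0.3162] size [0.1   0.162] ang 166.6
rack [450.4 240.5] xy [ 0.4798 -0.2824] size [0.018 0.155] ang 165.8
blades [468.  263.1] xy [ 0.4211 -0.3171] size [0.008 0.056] ang 75.6
blades [471.9 244.8] xy [ 0.4707 -0.3274] size [0.007 0.057] ang 75.6
blades [477.  227.1] xy [ 0.5189 -0.3408] size [0.007 0.057] ang 76.6
```

View pics/crop1.png

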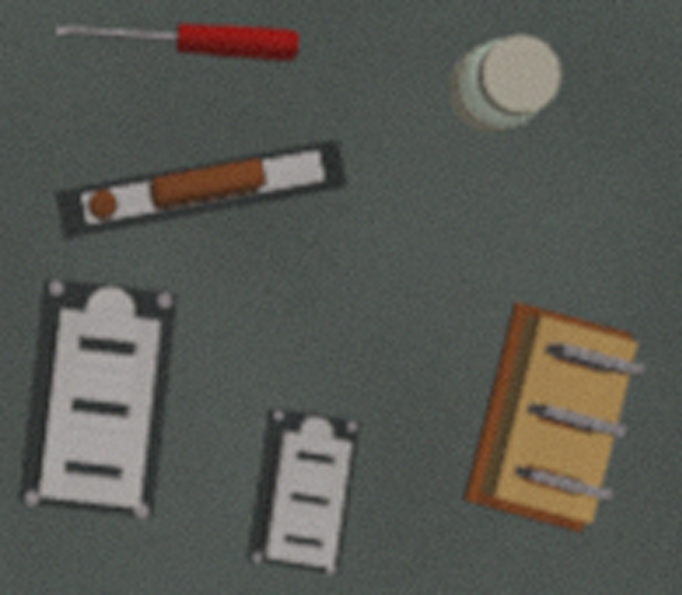

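The crop confirms it: the large grey block has three slots and its round nose points up-image (world +x), so the jig yaw is about -4.8°. The rack is at about -14.4° with all three slots filled. The file's knob points to world +y, yaw about 102°. Next is a close look over the rack and then over the jig.

```bash
python3 - <<'E'
from h import *
r=np.radians
for n,p,y in(('rack',[.44,-.32,.28],-14.4),('jig',[.44,.047,.28],-4.8)):
    for a in (y,y+180):
        q=ik(p,down(r(a)));print(n,a,None if q is None else np.round(q,2))
move_to([.44,-.32,.30],down(r(-14.4)));print(get_state()['joints'].round(2),get_state()['tcp_pos'])
c=snap('wrist','w_rack.png');print(c['xyz'],c['rotation'],c['K'][0])
for p in([.4695,.0468,.05],):pass
a=r(-14.4);u=np.array([np.cos(a),np.sin(a),0])
for k in(-50,0,50):print(proj(c,np.array([.470,-.328,.094])+u*k/1000).round(1))
move_to([.42,.047,.30],down(r(-4.8)))
snap('wrist','w_jig.png')
E
cd pics; python3 -c "
import cv2,numpy as np
a=cv2.imread('w_rack.png');b=cv2.imread('w_jig.png');cv2.imwrite('both.png',cv2.resize(np.vstack([a,b]),(480,600),interpolation=cv2.INTER_AREA))"
```

```text
rack -14.4 None
rack 165.6 [-0.27  0.11 -0.19  0.   -1.27  0.02]
jig -4.8 [ 0.55 -0.07 -0.38  0.   -1.26  2.5 ]
jig 175.2 [ 0.55 -0.07 -0.38  0.   -1.26 -0.64]Traceback (most recent call last):
  File "<stdin>", line 6, in <module>
station.MotionError: the arm cannot take that pose within its joint ranges
[ WARN:0@0.012] global loadsave.cpp:275 findDecoder imread_('w_rack.png'): can't open/read file: check file path/integrity
[ WARN:0@0.012] global loadsave.cpp:275 findDecoder imread_('w_jig.png'): can't open/read file: check file path/integrity
Traceback (most recent call last):
cv2.error: OpenCV(4.12.0) :-1: error: (-5:Bad argument) in function 'resize'
> Overload resolution failed:
>  - src data type = object is not supported
>  - Expected Ptr<cv::UMat> for argument 'src'
```

```bash
python3 - <<'E'
from h import *
r=np.radians
move_to([.44,-.32,.30],down(r(165.6)));print(get_state()['joints'].round(2),get_state()['tcp_pos'])
c=snap('wrist','w_rack.png');print(c['xyz'],c['rotation'],c['K'][0])
a=r(-14.4);u=np.array([np.cos(a),np.sin(a),0])
for k in(-50,0,50):print(proj(c,np.array([.470,-.328,.094])+u*k/1000).round(1))
move_to([.42,.047,.30],down(r(175.2)))
c=snap('wrist','w_jig.png');print(c['xyz'],c['rotation'])
E
cd pics; python3 -c "
import cv2,numpy as np
a=cv2.imread('w_rack.png');b=cv2.imread('w_jig.png');cv2.imwrite('both.png',cv2.resize(np.vstack([a,b]),(480,600),interpolation=cv2.INTER_AREA))"
```

```text
[-0.27  0.1  -0.16 -0.   -1.31  0.02] [ 0.44037727 -0.31957581  0.2998842 ]
[ 0.41928324 -0.40146134  0.45807697] [0.01951321 0.12338225 0.97983187 0.15596656] [357.36321019   0.         317.57688138]
[335.8 173.2]
[287.8 173.2]
[239.8 173.2]
[ 0.41293295 -0.03754392  0.45825393] [0.00662572 0.04157628 0.98670914 0.1569477 ]
```

View pics/both.png

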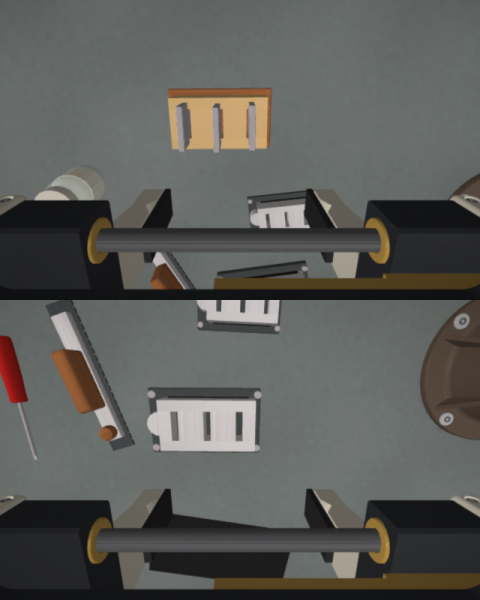

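The rack has three upright blades at full-resolution pixels of about (243,168), (290,170) and (335,170). The jig is seen cleanly with its slots near (232,568-400), (276,168) and (318,168), and the nose is on the left. I'll measure both from these saved wrist views.

```bash
cat > m.py <<'E'
from h import *
def holes(c,box,z,th=150,pr=True):
    im=np.asarray(c['image'],np.uint8);u0,v0,u1,v1=box
    g=cv2.cvtColor(im,cv2.COLOR_RGB2GRAY);m=np.zeros_like(g);m[v0:v1,u0:u1]=(g[v0:v1,u0:u1]>th)*255
    cs,h=cv2.findContours(m,cv2.RETR_CCOMP,cv2.CHAIN_APPROX_NONE);out=[]
    for k,hh in zip(cs,h[0]):
        if hh[3]<0 or cv2.contourArea(k)<150: continue
        r=cv2.minAreaRect(k);b=cv2.boxPoints(r);P=np.array([ray(c,p,z)[:2] for p in b])
        L=sorted(np.linalg.norm(P[i+1]-P[i]) for i in(0,1));out.append(P.mean(0))
        if pr:print(np.round(r[0],1),P.mean(0).round(4),np.round(L,4))
    return out
E
python3 - <<'E'
from m import *
from scipy.spatial.transform import Rotation as Ro
K=[[357.363,0,317.577],[0,357.363,0],[0,0,1]]
c=read_camera('wrist');print(c['K'][1],get_state()['clock'])
g=cv2.cvtColor(np.asarray(c['image'],np.uint8),cv2.COLOR_RGB2GRAY)
print(g[168,200:350:2])
for th in(150,180):holes(c,(190,120,350,205),.05,th)
# blades in rack picture
c2=dict(c);c2['image']=cv2.cvtColor(cv2.imread('pics/w_rack.png'),cv2.COLOR_BGR2RGB)
c2['xyz']=[0.41928324,-0.40146134,0.45807697];c2['rotation']=[0.01951321,0.12338225,0.97983187,0.15596656]
im=c2['image'].astype(int);m=np.zeros(im.shape[:2],np.uint8)
m[120:210,225:360]=((im[...,0]-im[...,2]<45)&(im.max(2)>110))[120:210,225:360]*255
cs,_=cv2.findContours(m,cv2.RETR_EXTERNAL,cv2.CHAIN_APPROX_NONE)
for k in cs:
    if cv2.contourArea(k)<150: continue
    k=k[:,0,:];vb=k[:,1].max();low=k[k[:,1]>=vb-1];e=ray(c2,(low[:,0].mean(),vb+.5),.094)
    vt=k[:,1].min();up=k[k[:,1]<=vt+1]
    print('blade',k.min(0),k.max(0),'+y end',e[:2].round(4),'top end',ray(c2,(up[:,0].mean(),vt),.094)[:2].round(4))
E
```

```text
[  0.         357.36321019 205.31137185] 4.9667
[198 199 195 202 195 193 198 198 199 199 199 199 199 199 134 110 110 109
  85 186 195 202 196 192 196 196 200 199 199 197 196 196 200 194 196 191
 113 107  71  68 128 194 199 202 194 195 195 196 202 199 198 197 198 199
 198 196 195 129  68  67  67  81 193 201 201 200 201 201 201 200 144  68
  67  92 110]
[318.5 168.5] [0.4193 0.0506] [0.0126 0.0462]
[275.5 168. ] [0.4691 0.0458] [0.0126 0.0473]
[232.5 168. ] [0.5189 0.0416] [0.0131 0.0479]
[318.5 168.5] [0.4193 0.0507] [0.0126 0.0485]
[275.4 168.5] [0.4693 0.0464] [0.014  0.0488]
[232.4 168. ] [0.519  0.0417] [0.014  0.0502]
blade [225 138] [356 209] +y end [ 0.5022 -0.295 ] top end [ 0.4168 -0.3519]
```

Run:
```python
import cv2
a=cv2.imread('pics/w_rack.png')
cv2.imwrite('pics/wr2.png',cv2.resize(a[115:210,220:365],None,fx=5,fy=5,interpolation=cv2.INTER_NEAREST))
for u in(243,288,335):
    print(u,[tuple(int(x) for x in a[v,u]) for v in range(126,212,4)])
```

```text
243 [(51, 83, 128), (82, 120, 146), (112, 163, 199), (78, 77, 81), (88, 85, 90), (100, 98, 103), (98, 97, 101), (104, 104, 108), (124, 124, 128), (118, 117, 122), (118, 117, 123), (118, 117, 122), (142, 139, 146), (152, 148, 156), (148, 145, 153), (150, 148, 155), (153, 150, 157), (153, 151, 158), (154, 151, 159), (127, 128, 127), (113, 116, 111), (112, 115, 108)]
288 [(53, 84, 129), (93, 134, 163), (115, 167, 203), (82, 89, 100), (81, 79, 83), (154, 151, 159), (154, 151, 159), (154, 151, 159), (153, 151, 158), (154, 151, 158), (154, 150, 159), (154, 150, 159), (154, 151, 158), (154, 151, 159), (154, 151, 159), (153, 151, 158), (154, 151, 159), (154, 150, 158), (154, 151, 158), (148, 146, 152), (109, 112, 107), (110, 112, 107)]
335 [(57, 87, 122), (102, 149, 182), (114, 164, 198), (78, 77, 80), (155, 152, 159), (155, 152, 160), (154, 152, 159), (155, 152, 159), (154, 152, 158), (154, 152, 158), (154, 152, 159), (154, 151, 158), (154, 151, 158), (153, 150, 158), (154, 152, 159), (154, 151, 159), (154, 151, 158), (154, 151, 158), (155, 151, 159), (105, 108, 103), (107, 110, 104), (107, 109, 103)]
```

View pics/wr2.png

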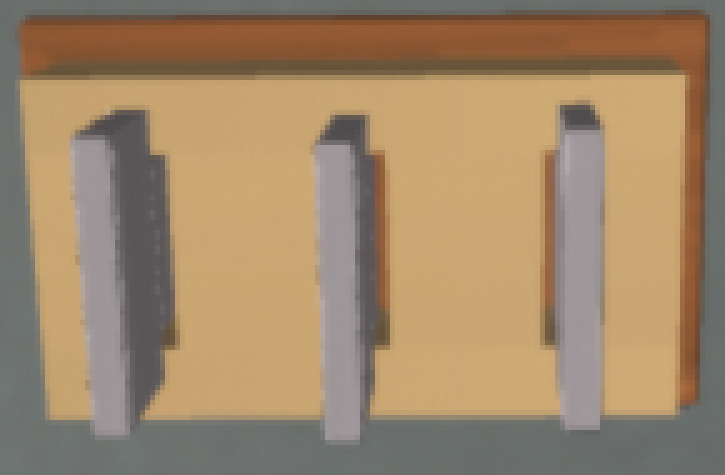

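The crop shows the three top edges clearly as bright bands, centred in this crop at about (100,287), (340,292) and (580,278), and the rack top's four corners.

```bash
cat >> m.py <<'E'
def blades(c,box,z=.094):
    im=np.asarray(c['image']).astype(int);u0,v0,u1,v1=box;m=np.zeros(im.shape[:2],np.uint8)
    m[v0:v1,u0:u1]=((im[...,2]>138)&(abs(im[...,0]-im[...,2])<15))[v0:v1,u0:u1]*255
    m=cv2.morphologyEx(m,cv2.MORPH_CLOSE,np.ones((3,3),np.uint8))
    cs,_=cv2.findContours(m,cv2.RETR_EXTERNAL,cv2.CHAIN_APPROX_NONE);out=[]
    for k in cs:
        if cv2.contourArea(k)<120: continue
        b=cv2.boxPoints(cv2.minAreaRect(k));P=np.array([ray(c,p,z)[:2] for p in b])
        e=[P[1]-P[0],P[2]-P[1]];L=[np.linalg.norm(x) for x in e];l=e[int(np.argmax(L))]
        print('blade',b.mean(0).round(1),P.mean(0).round(4),np.round(sorted(L),4),round(np.degrees(np.arctan2(l[1],l[0]))%180,1));out.append(P.mean(0))
    return sorted(out,key=lambda p:p[0])
E
python3 - <<'E'
from m import *
c2=read_camera('wrist');c2['image']=cv2.cvtColor(cv2.imread('pics/w_rack.png'),cv2.COLOR_BGR2RGB)
c2['xyz']=[0.41928324,-0.40146134,0.45807697];c2['rotation']=[0.01951321,0.12338225,0.97983187,0.15596656]
blades(c2,(225,130,360,206))
P=np.array([ray(c2,(220+x/5-.5,115+y/5-.5),.05)[:2] for x,y in((20,78),(688,75),(678,417),(48,419))])
print('rack',P.mean(0).round(4),[np.linalg.norm(P[i]-P[i-1]).round(4) for i in range(4)],np.degrees(np.arctan2(*(P[0]-P[1]+P[3]-P[2])[::-1])).round(1))
E
```

```text
blade [287.4 173. ] [ 0.4705 -0.3275] [0.007  0.0619] 76.3
blade [239.6 172. ] [ 0.5184 -0.3409] [0.0067 0.062 ] 76.0
blade [336.  170.5] [ 0.4209 -0.3176] [0.0081 0.0625] 76.4
rack [ 0.4696 -0.3275] [np.float64(0.0801), np.float64(0.1501), np.float64(0.0803), np.float64(0.1504)] -14.1
```

```bash
cat > act.py <<'E'
from m import *
RC=np.array([.4696,-.3275]);RY=np.radians(-14.0);JC=np.array([.4692,.0464]);JY=np.radians(-5.05)
def slot(c,y,k,dy=0):return c+np.array([np.cos(y),np.sin(y)])*k*.05+np.array([-np.sin(y),np.cos(y)])*dy
QR=down(RY+np.pi);QJ=down(JY+np.pi);ZT=.17;ZG=.056
def fz():return np.array(get_state()['force'])
def descend(p,z0,z1,f0,lim=8,step=.003):
    z=z0
    while z>z1+1e-6:
        z=max(z-step,z1);servo_line([*p,z],vel=.05);f=fz()-f0
        if f[2]>lim or np.hypot(*f[:2])>12: print('stop',round(z,4),f.round(1));return z
    print('down',round(z,4),(fz()-f0).round(1));return z
def pick(p,q):
    command_gripper(.028,30);servo_line([*p,ZT],rot=q,vel=.25);servo_line([*p,ZG],vel=.12)
    command_gripper(0.0,30);s=get_state();print('grip',s['width'],s['grasp_force'])
    servo_line([*p,ZT],vel=.12);s=get_state();print('lifted',s['width'],s['grasp_force'],round(s['clock'],1))
def place(p,q):
    servo_line([*p,ZT],rot=q,vel=.25);servo_line([*p,.092],vel=.15);f0=fz()
    return descend(p,.092,ZG,f0)
def release(p):
    command_gripper(.028);servo_line([*p,ZT],vel=.15)
E
python3 - <<'E'
from act import *
command_gripper(.028,30);servo_line([.42,-.2,.2],rot=QR,vel=.3)
pick([.4209,-.3176],QR)
z=place(slot(JC,JY,-1),QJ);print(z,get_state()['tcp_pos'],get_state()['clock'])
snap('wrist','p1.png')
E
```

```text
grip 0.008011893736993129 30.000785887241364
lifted 0.007720783387433066 29.999596774578094 10.7
down 0.056 [-1.8 -1.2  4.4]
0.056 [0.41999849 0.05101849 0.05633898] 15.975
```

Run:
```python
from act import *
release(slot(JC,JY,-1))
for b,k in(([.4705,-.3275],0),([.5184,-.3409],1)):
    pick(b,QR);p=slot(JC,JY,k);z=place(p,QJ)
    if z>ZG+.002: print('not home');break
    release(p)
servo_line([.42,.047,.30],rot=QJ,vel=.25)
c=snap('wrist','jig_full.png');print(get_state()['clock'])
blades(c,(190,120,350,215))
for k in(-1,0,1):print(slot(JC,JY,k).round(4))
```

```text
grip 0.008222764906323565 30.000612437725067
lifted 0.007671113044538459 29.99951720237732 22.1
down 0.056 [-1.5 -2.3  4.9]
grip 0.007691125682287567 30.000409483909607
lifted 0.007800338881920159 29.999497532844543 33.5
down 0.056 [-1.   0.3  4.6]
41.225
blade [270.1 170.2] [0.468  0.0397] [0.0782 0.1506] 174.4
[0.4194 0.0508]
[0.4692 0.0464]
[0.519 0.042]
```

View pics/jig_full.png

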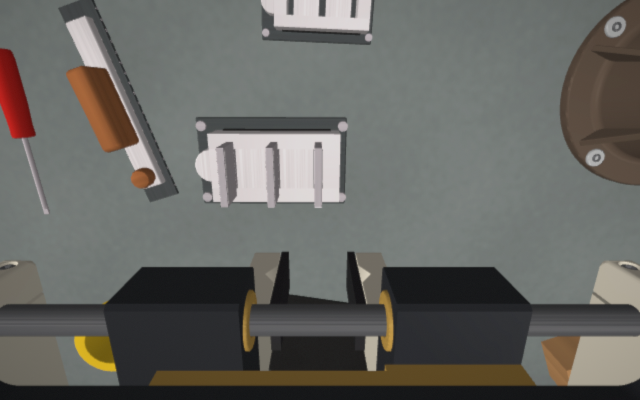

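All three blades are upright in the block: edges at about (223,175), (271,175) and (318,175). The file lies at about (120,105) with its knob at (143,178). Now I'll look at the file from above it.

Run:
```python
from act import *
command_gripper(.06,30);servo_line([.64,-.03,.30],rot=down(np.radians(192)),vel=.25)
c=snap('wrist','file.png');print(get_state()['clock'],c['xyz'])
im=np.asarray(c['image']).astype(int)
m=((im[...,0]-im[...,2]>50)).astype(np.uint8)*255;m[250:]=0
cs,_=cv2.findContours(m,cv2.RETR_EXTERNAL,cv2.CHAIN_APPROX_NONE)
for k in cs:
    if cv2.contourArea(k)<100: continue
    r=cv2.minAreaRect(k);print(np.round(r[0],1),np.round(r[1],1),round(r[2],1),ray(c,r[0],.065)[:2].round(4),ray(c,r[0],.041)[:2].round(4))
cv2.imwrite('pics/file_c.png',cv2.cvtColor(cv2.resize(im[60:260,150:420].astype(np.uint8),None,fx=2.9,fy=2.9),cv2.COLOR_RGB2BGR))
```

```text
43.1083 [ 0.6566667  -0.11246083  0.45833847]
[308.5 221.5] [18.4 17. ] 45.0 [0.6363 0.0351] [0.6351 0.0441]
[307.  156.5] [79. 20.] 90.0 [ 0.6533 -0.04  ] [ 0.6531 -0.0356]
[213.4 108.7] [23.  86.1] 9.5 [ 0.7609 -0.0695] [ 0.7673 -0.0669]
```

View pics/file_c.png

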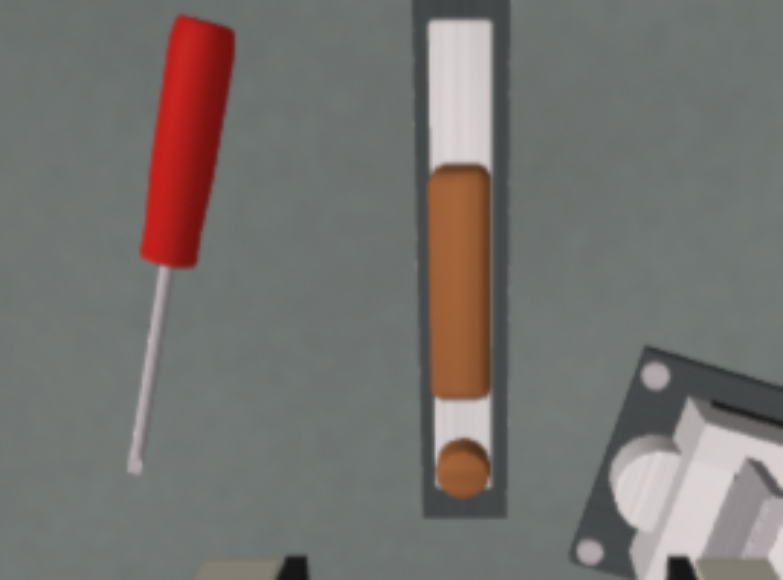

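The file's bar is centred at crop (459,285), about (0.653, -0.037) in the world, with the knob below at crop (462,468). That gives a file yaw of about 102.4°. I'll grasp it, lift, and run the first stroke with force checks.

```bash
cat > stroke.py <<'E'
from act import *
QF=down(JY+np.pi/2);UJ=np.array([np.cos(JY),np.sin(JY)])
def fp(x,dy=0):return slot(JC,JY,x/.05,dy)
def stroke(x0=-.053,x1=.053,F=8,zs=.122,dy=0):
    servo_line([*fp(x0,dy),.150],rot=QF,vel=.25);servo_line([*fp(x0,dy),zs],vel=.1);hold(.2)
    f0=fz();z=zs;f=0
    while f<F-2 and z>.108:
        z-=.0005;servo_line([*fp(x0,dy),z],vel=.02);f=(fz()-f0)[2]
    print('contact z',round(z,4),'f',round(f,1));hold(.1)
    L=[]
    for x in np.arange(x0+.008,x1+.001,.0076):
        servo_line([*fp(x,dy),z],vel=.05);d=fz()-f0
        L.append((round(d[2],1),round(float(d[:2]@UJ),1)))
        z+=np.clip((d[2]-F)*.0001,-.0005,.0005)
        if d[2]>30: print('high');break
    print(L);hold(.1)
    servo_line([*fp(x1,dy),.150],vel=.1);print('tcp',get_state()['tcp_pos'].round(4),'clock',round(get_state()['clock'],1))
E
python3 - <<'E'
from stroke import *
a=np.radians(192.4);p=[.653,-.037]
servo_line([*p,.12],rot=down(a),vel=.2);servo_line([*p,.025],vel=.12)
command_gripper(0,50);s=get_state();print(s['width'],s['grasp_force'],s['force'])
servo_line([*p,.17],vel=.15)
s=get_state();print(s['width'],s['force'],s['wrist_torque'])
servo_line([*fp(-.053),.17],rot=QF,vel=.15)
c=snap('top','top_f.png');print(get_state()['clock'])
snap('scene','sc_f.png')
im=cv2.imread('pics/top_f.png')[130:300,260:420];im2=cv2.imread('pics/sc_f.png')[130:300,190:350]
cv2.imwrite('pics/f2.png',cv2.resize(np.hstack([im,im2]),None,fx=2.4,fy=2.4))
E
```

```text
0.023970127502265515 49.97912049293518 [-1.32239863 -0.16778444  2.64623987]
0.023314769929990747 [-0.18331043  0.0819181  -3.4604989 ] [ 0.04756753  0.00613844 -0.05407234]
49.0167
```

View pics/f2.png

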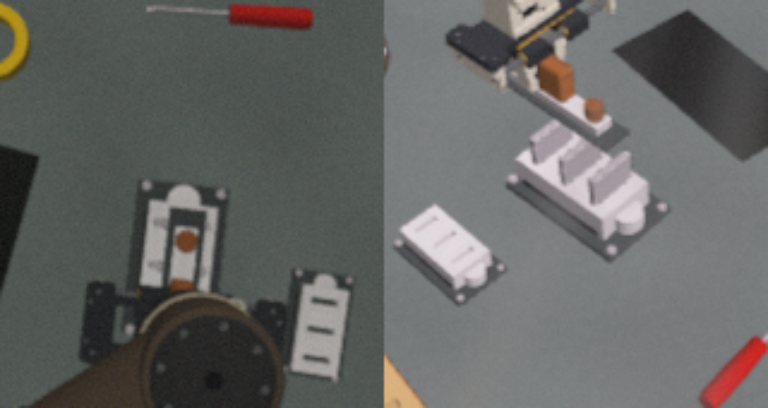

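The file is held level with its knob toward the rounded nose, in line with the row over the blades (knob at (186,240) in the left half). Stroke 1.

Run:
```python
from stroke import *
stroke()
```

```text
contact z 0.1185 f 6.7
[(np.float64(12.4), -3.0), (np.float64(10.1), -3.1), (np.float64(8.6), -2.4), (np.float64(7.0), -1.3), (np.float64(12.0), -4.4), (np.float64(3.8), 0.2), (np.float64(12.0), -6.2), (np.float64(3.3), 1.2), (np.float64(11.9), -6.8), (np.float64(4.1), 0.0), (np.float64(11.9), -7.6), (np.float64(5.6), -0.2), (np.float64(9.6), -3.7), (np.float64(7.5), -1.6)]
tcp [0.5218 0.0419 0.1497] clock 56.6
```

```bash
cat > s2.py <<'E'
from stroke import *
def stroke2(x0=-.054,xs=(-.02,.012,.034,.056),F=10,zs=.122):
    servo_line([*fp(x0),.150],rot=QF,vel=.2);servo_line([*fp(x0),zs],vel=.1);hold(.2)
    f0=fz();z=zs;f=0
    while f<F-2 and z>.108:
        z-=.0004;servo_line([*fp(x0),z],vel=.02);hold(.05);f=(fz()-f0)[2]
    print('contact z',round(z,4),'f',round(f,1));L=[]
    for x in xs:
        servo_line([*fp(x),z],vel=.04);d=fz()-f0;L.append(d)
        z+=np.clip((d[2]-F)*.00003,-.0002,.0002)
    for _ in range(4): hold(.03);L.append(fz()-f0)
    print([(round(float(d[2]),1),round(float(d[:2]@UJ),1)) for d in L])
    servo_line([*fp(xs[-1]),.150],vel=.1);print('clock',round(get_state()['clock'],1))
E
python3 - <<'E'
from s2 import *
stroke2()
E
```

```text
contact z 0.1184 f 9.3
[(20.0, -13.0), (19.3, -12.1), (16.6, -10.4), (13.0, -8.1), (12.5, -7.5), (12.7, -7.5), (12.7, -8.0), (12.5, -7.9)]
clock 64.5
```

Stroke 2 rubbed firmly all the way, with 8 N of forward drag at the end. Stroke 3 will be a bit lighter, then I'll look at the row and lay the file on the mat.

Run:
```python
from s2 import *
stroke2(F=7)
MY=np.radians(166.2-180);MC=[.4793,.3151]
servo_line([*fp(.053),.18],vel=.15)
servo_line([*MC,.18],rot=down(MY+np.pi/2),vel=.2);print(get_state()['tcp_pos'].round(3),get_state()['clock'])
for n in('top','scene'):snap(n,n+'_m.png')
a=cv2.imread('pics/top_m.png')[130:330,180:440];b=cv2.imread('pics/scene_m.png')[120:320,150:410]
cv2.imwrite('pics/m2.png',cv2.resize(np.hstack([a,b]),None,fx=1.53,fy=1.53))
```

```text
contact z 0.1184 f 9.1
[(21.4, -11.6), (20.0, -11.0), (16.8, -9.5), (13.0, -8.0), (13.9, -7.7), (13.1, -8.0), (13.6, -7.3), (13.8, -7.2)]
clock 72.5
[0.479 0.314 0.18 ] 74.3833
```

View pics/m2.png

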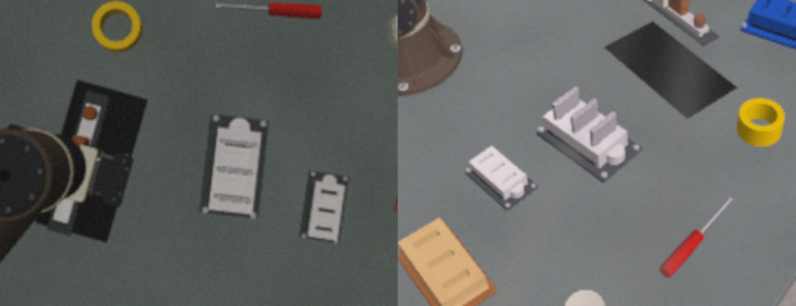

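The file hangs level, lengthwise over the mat, with its knob at (90,112) on the left. The blades still stand upright in the block. Lay the file down, then measure the blades.

Run:
```python
from s2 import *
MC=[.4793,.3151]
servo_line([*MC,.034],vel=.15);hold(.2);f0=fz();z=.034
while z>.0255 and (fz()-f0)[2]<2.5: z-=.0005;servo_line([*MC,z],vel=.02);hold(.03)
print('file down',z,(fz()-f0).round(1))
command_gripper(.05);servo_line([*MC,.15],vel=.15)
command_gripper(.028,30);servo_line([.42,.047,.30],rot=QJ,vel=.3)
c=snap('wrist','jig3.png');print(get_state()['clock'])
im=np.asarray(c['image']).astype(int)
m=np.zeros(im.shape[:2],np.uint8);s=im[...,2];m[125:215,200:340]=((s>138)&(s<172)&(im[...,0]-im[...,1]>1))[125:215,200:340]*255
m=cv2.morphologyEx(m,cv2.MORPH_OPEN,np.ones((5,3),np.uint8))
cs,_=cv2.findContours(m,cv2.RETR_EXTERNAL,cv2.CHAIN_APPROX_NONE)
for k in cs:
    if cv2.contourArea(k)<60: continue
    b=cv2.boxPoints(cv2.minAreaRect(k));P=np.array([ray(c,p,.094)[:2] for p in b]);print(b.mean(0).round(1),np.ptp(b,0).round(0),P.mean(0).round(4))
print([slot(JC,JY,k).round(4) for k in(-1,0,1)],[proj(c,[*slot(JC,JY,k,d),.094]).round(0) for k in(-1,0,1) for d in (-.032,.032)])
a=cv2.imread('pics/jig3.png')[110:220,190:355];cv2.imwrite('pics/jig3c.png',cv2.resize(a,None,fx=4.5,fy=4.5,interpolation=cv2.INTER_NEAREST))
```

```text
file down 0.027499999999999997 [-2.5  0.1  9.7]
83.7333
[317.3 177. ] [ 7. 58.] [0.4203 0.0512]
[269.7 177. ] [ 8. 58.] [0.4698 0.0467]
[221.8 177. ] [10. 59.] [0.5196 0.0423]
[array([0.4194, 0.0508]), array([0.4692, 0.0464]), array([0.519, 0.042])] [array([318., 147.]), array([318., 206.]), array([269., 147.]), array([272., 206.]), array([220., 147.]), array([225., 206.])]
```

View pics/jig3c.png

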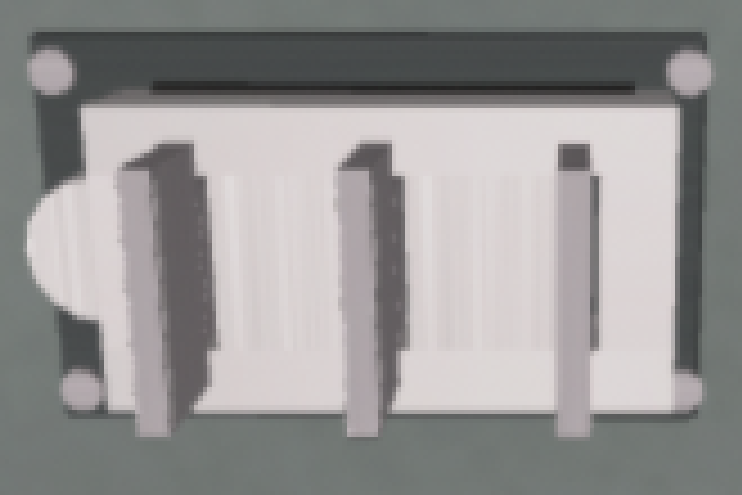

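The blades are fully home at the predicted pixels, with edges at (317,177), (270,177) and (222,177). Return them to the rack.

Run:
```python
from act import *
for b,k in(([.5194,.0422],1),([.4696,.0466],0),([.4200,.0510],-1)):
    pick(b,QJ);p=slot(RC,RY,k);z=place(p,QR)
    if z>ZG+.002: print('not home');break
    release(p)
servo_line([.44,-.32,.30],rot=QR,vel=.25)
c=snap('wrist','rack_end.png');B=blades(c,(225,130,360,206));print([slot(RC,RY,k).round(4) for k in(-1,0,1)],get_state()['clock'])
servo_line([.42,.1,.32],vel=.3)
c=snap('top','top_end.png');snap('scene','scene_end.png')
a=cv2.imread('pics/rack_end.png')[110:220,215:370]
b=cv2.imread('pics/top_end.png')[170:300,180:310];b=cv2.resize(b,None,fx=3,fy=3)
a=cv2.resize(a,(390,277));s=cv2.resize(cv2.imread('pics/scene_end.png')[100:350,100:450],(390,279))
cv2.imwrite('pics/end.png',np.hstack([np.vstack([b,np.zeros((166,390,3),np.uint8)]),np.vstack([a,s])]))
```

```text
grip 0.008067254103408772 30.000418424606323
lifted 0.007960163033453628 29.99965399503708 87.4
down 0.056 [0.2 1.3 2.5]
grip 0.007977041621788493 30.000441670417786
lifted 0.008249987143065813 29.99970316886902 98.9
down 0.056 [-1.   0.1  4.5]
grip 0.007765400893531528 30.000174343585968
lifted 0.007775465861880583 29.99966561794281 110.3
down 0.056 [0.1 0.5 3.8]
blade [334.5 173.5] [ 0.4223 -0.3151] [0.0091 0.0627] 77.1
blade [239.4 173. ] [ 0.518  -0.3396] [0.0077 0.062 ] 75.3
blade [287.5 172.5] [ 0.4694 -0.328 ] [0.0071 0.0626] 74.7
[array([ 0.4211, -0.3154]), array([ 0.4696, -0.3275]), array([ 0.5181, -0.3396])] 117.7917
```

View pics/end.png

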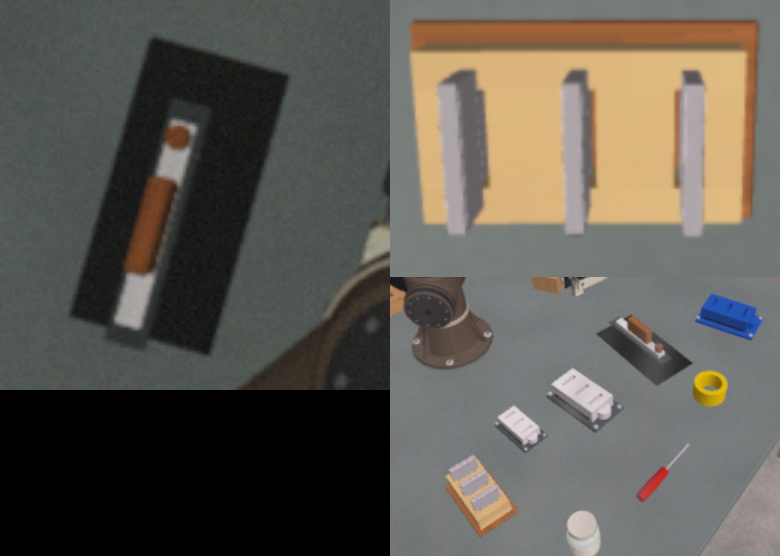

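The blades are all home in the rack. The file has been knocked back and aside: its bar is at crop (150,225), and its tail at (125,345) overhangs the mat's near edge. I'll regrasp it and re-centre it.

Run:
```python
from s2 import *
def meas(c,box):
    u0,v0,u1,v1=box;im=np.asarray(c['image']).astype(int);m=np.zeros(im.shape[:2],np.uint8)
    m[v0:v1,u0:u1]=(im[...,0]-im[...,2]>40)[v0:v1,u0:u1]*255
    cs,_=cv2.findContours(m,cv2.RETR_EXTERNAL,cv2.CHAIN_APPROX_NONE)
    cs=sorted([k for k in cs if cv2.contourArea(k)>25],key=cv2.contourArea)[-2:]
    for k in cs: print(np.round(cv2.minAreaRect(k)[0],1),np.round(cv2.minAreaRect(k)[1],1))
    kn,bar=[cv2.minAreaRect(k)[0] for k in cs]
    B=ray(c,bar,.068)[:2];N=ray(c,kn,.044)[:2];d=N-B
    print('bar',B.round(4),'knob',N.round(4),'len',np.linalg.norm(d).round(4),'yaw',np.degrees(np.arctan2(d[1],d[0])).round(1));return B,np.arctan2(d[1],d[0])
B,y=meas(read_camera('top'),(195,175,285,295))
command_gripper(.06,50)
servo_line([*B,.30],rot=down(y+np.pi/2),vel=.25);c=snap('wrist','file_k.png')
meas(c,(200,80,440,250));print(get_state()['clock'])
```

```text
[238.5 215. ] [6.4 6.4]
[229.  244.5] [ 8.3 32.1]
bar [0.453  0.3333] knob [0.5349 0.3137] len 0.0841 yaw -13.5
[317.5 228. ] [20. 17.]
[318.  164.5] [81. 20.]
bar [0.4482 0.3348] knob [0.5309 0.3145] len 0.0851 yaw -13.8
122.0083
```

Run:
```python
from s2 import *
p=[.451,.334];MC=[.4793,.3151];y=np.radians(-13.7);Q=down(y+np.pi/2)
servo_line([*p,.11],rot=Q,vel=.2);servo_line([*p,.0285],vel=.1);command_gripper(0,50);print(get_state()['width'])
servo_line([*p,.07],vel=.12);servo_line([*MC,.07],vel=.12);servo_line([*MC,.037],vel=.12);hold(.2);f0=fz();z=.037
while z>.0275 and (fz()-f0)[2]<2.5: z-=.0005;servo_line([*MC,z],vel=.02);hold(.03)
print('down',z,(fz()-f0).round(1))
command_gripper(.05);servo_line([*MC,.15],vel=.15);servo_line([.45,.05,.30],vel=.3);hold(1)
snap('top','top_e2.png');snap('scene','scene_e2.png');print(get_state()['clock'],get_state()['force'])
a=cv2.imread('pics/top_e2.png')[120:300,120:510];b=cv2.imread('pics/scene_e2.png')[100:350,100:450]
cv2.imwrite('pics/end2.png',np.vstack([cv2.resize(a,(640,295)),cv2.resize(b,(427,305))[:, :] if 0 else cv2.copyMakeBorder(cv2.resize(b,(427,305)),0,0,0,213,cv2.BORDER_CONSTANT)]))
```

```text
0.02368844598763203
down 0.02799999999999999 [-2.1 -2.2  8.7]
135.325 [ 0.24785564 -0.06444714 -0.65849057]
```

View pics/end2.png

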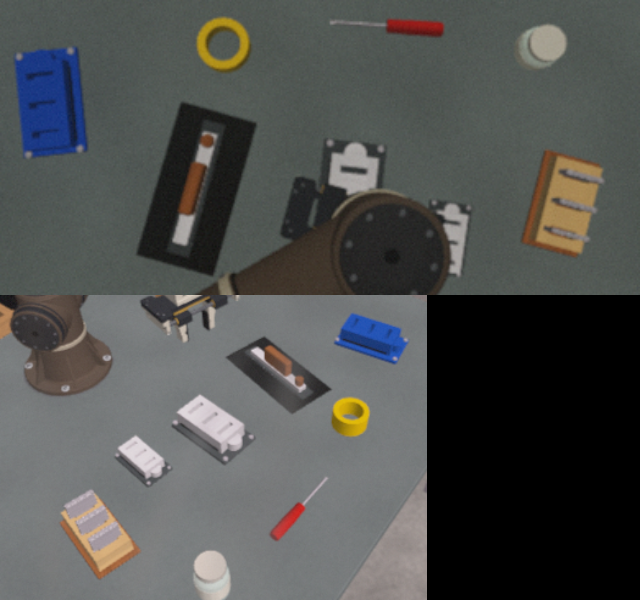

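The file now lies centred and wholly on the mat, with its bar at (192,188). The blades stand in the rack, the bystanders are untouched and the arm is clear. Handing in.

```bash
python3 -c "
from station import *
print(job_done())"
```

```text
the job is handed in; nothing more can be done
None
```

The job is handed in at about 135 s: three filing strokes made, all three blades back home in the rack, and the file centred on the mat after I re-laid it because it had been knocked aside; no verdict came back, and stroke 1 rubbed less evenly than the other two.

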